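# Weigh a carton on the stockroom steelyard

## Task

Weigh the small brown carton: set it flat in the middle of the scale's pan, then slide the poise along the notched beam until the beam swings free with its red pointer inside the green band, and leave the poise clicked into a notch. Work the scale gently, neither leaning on nor lifting its beam or pan, and leave the two reels and the tin where they stand.

Things in the scene. Friction and masses are not known exactly. Their poses are not given: they have to be found in the camera images.
- scale: blue bench steelyard, fixed. Origin on the bench below the beam's pivot (pivot 140 mm up); y runs along the beam to the notched arm and pointer, -y to the pan. Base 130 mm (x) by 455 mm (y -150 to +305), 22 mm high; a 100 mm square housing under the pan rises to 90 mm; two pillars by the pivot (|x| 25 to 35 mm, |y| under 18 mm) to 157 mm; the index plate at y 269 to 297 mm to 188 mm.
- beam (a joint): tilt of the beam, rad: 0 = level, pointer mid-band; negative = notched arm low (poise too far out), positive = high. Stops at -0.12 and 0.12; with the pan empty it rests at -0.12. Between the stops it tilts about 0.045 rad for each notch the poise is off and settles in about 1 s when nothing touches the scale. The green band is +-0.033 rad.
- poise (a joint): place of the poise (0.35 kg, captive on the beam), m: 0 = innermost notch, 50 mm from the pivot; grows outwards to 0.160. Notches every 0.010. About 5 N along the beam moves it over a tooth; let go near a notch it drops in by itself, but it can stick on the crest midway. Sliding it in lets the notched arm rise. The carton balances between 0.01 and 0.11.
- pawl (a joint): lift of the poise's sprung ball catch, m: about -0.001 to 0.0005 when it sits in a notch (the poise may rest up to 1.5 mm off the notch's middle), about 0.0015 on the crest of a tooth. Under 0.0007 counts as clicked in.
- fulcrum (a joint): sag of the sprung bearing that carries beam, poise, pan and load, m: about 0 with the pan empty, 0.001 more for each 4 N of downward load (the carton alone adds 0.6 to 1.5 mm), negative when lifted. Leaning on or lifting beam, poise or pan shows here; it should stay between -0.0025 and 0.004.
- poise_knob (a point): top centre of the poise's black round knob, 22 mm across, 32 mm tall, 60 mm above the beam's centre line; moves and leans with the beam. Under the knob a brass block 30 mm (across the beam) by 24 mm (along it), flat top 32 mm below this point, with cheeks beside the beam and a 40 mm round weight, 40 mm tall, under it. Beam bar 10 mm wide, 20 mm tall, teeth to 13.5 mm above its centre line.
- pan_top (a point): middle of the upper face of the white steel pan with a dark rim, 90 mm from the pivot on the scale's -y side, 160 mm above the bench when the beam is level; axes as the scale's. The pan stays level while it rises and sinks with the beam (up to 11 mm). Inside 110 mm (x) by 100 mm (y), rim 4 mm high. Where on the pan the load lies does not change the balance.
- pointer_tip (a point): tip of the red pointer on the end of the notched arm, 262 mm from the pivot.
- index_mark (a point): black line in the middle of the green band on the white upright index plate past the pointer tip; band 17 mm tall, at the pivot's height.
- carton: small closed brown cardboard carton of metal zip sliders, 70 mm (its x) by 50 mm (its y) by 50 mm tall, 0.26 to 0.58 kg, stiff. Origin at the centre of its underside, z up. Paper tape along its top, orange label on one short end.
- reel_purple: bystander: thread reel, purple, white flanges, 60 mm across, 55 mm tall, upright. Origin at the centre of its underside.
- reel_blue: bystander: thread reel, blue, otherwise the same.
- tin: bystander: closed tin can, 48 mm across, 60 mm tall. Origin at the centre of its underside.
Things that resemble listed ones, but are neither listed nor needed, are in the scene too. Leave any black look-alike of the carton alone.

How it is judged (in metres and radians):
On the way, in this order (a step that is already met when the one before it is completed fails the run):
1. the carton lies flat in the middle of the pan, let go (horizontal distance between carton and pan_top below 0.025 m and z of carton in the frame of pan_top between -0.006 and 0.006 m and angle between carton's own z axis and vertical below 0.1 rad and contact force between the fingers and carton below 0.1 N), for 0.3 s.
2. the carton on the pan, the poise in a notch, nothing touching the scale and the pointer at rest in the green band (all of step 1 and value of joint beam between -0.033 and 0.033 rad and velocity of joint beam between -0.05 and 0.05 rad/s and value of joint pawl below 0.0007 m and contact force between each of the arm, the fingers and scale below 0.1 N), for 0.5 s.
At the end, for the whole second after the job is handed in: carton flat on the pan (within 25 mm of its middle, resting on its face, tilt under 0.1 rad), poise sitting in a notch (catch lifted less than 0.7 mm), beam untouched and at rest (under 0.05 rad/s) within 0.033 rad of level, the pointer in the green band (all of step 2).
It fails at once if the scale is leaned on: bearing pressed down more than 4 mm (16 N, the carton included) (value of joint fulcrum above 0.004 m).
It fails at once if the scale is lifted: bearing up more than 2.5 mm (10 N) (value of joint fulcrum below -0.0025 m).
It fails at once if the reel purple is moved more than 20 mm (distance of reel_purple from where it was at the start of the episode above 0.02 m).
It fails at once if the reel blue is moved more than 20 mm (distance of reel_blue from where it was at the start of the episode above 0.02 m).
It fails at once if the tin is moved more than 20 mm (distance of tin from where it was at the start of the episode above 0.02 m).
It also fails if it takes over 72 s, if anything falls off the work surface, if the arm or the gripper's body presses on something with over 40 N, if the wrist force passes 120 N, or if a joint passes its speed limit or range.

## Robot

A 6-joint arm with a two-finger parallel gripper is mounted at the origin on the work surface. World frame = base frame: x ahead of the robot, y to its left, z up, the work surface at z = 0. Lengths are in mm, angles in degrees, forces in N, time in s.
With the tool pointing down it reaches from about 350 to 850 mm from the base axis. Payload 8.1 kg.
Tool frame: the origin (TCP) lies between the finger pads; the fingertips stand ahead of it and the grasp point (between the pads) lies 2 mm behind it (nose_length is the z of the fingertips in the tool frame, in mm); z points along the fingers, y is the direction in which the jaws open and shut (so a half turn about z gives the same grasp; the last joint's range is limited). The gripper opens to 85 mm and grips with 20 to 120 N. Pads are 22 mm wide; open, the fingers measure 114 mm over their backs; the gripper's body (76 mm by 85 mm) begins 54 mm behind the grasp point. The pads swing forward as they close: fully open they stand 13 mm farther back than shut.
Start: joints at [-71.929, 7.471, 85.268, -0, 87.261, -4.893], TCP at [234.113, -552.446, 248.292] pointing down, gripper open.
Joint ranges: [-169.43, 169.43], [-51.17, 129.36], [1.28, 143.12], [-76.62, 256.62], [0, 156.53], [-152.29, 152.29]. Speed limits (degrees/s): [136.94, 136.94, 159.86, 180, 180, 180].

## Interface

Orientations are given as [roll, pitch, yaw] about the fixed x, y, z axes, in that order (R = Rz(yaw) Ry(pitch) Rx(roll)).
In Python, from bench import * gives the robot as it stands.
- The arm moves only by the tool jog_arm, never from a script. Its argument "plan" is a list of rows, each a list of 3 entries, a list of its own where there are three numbers: the turn, a rotation vector about the tool's x, y, z in degrees, then the shift along the tool's x, y, z in m, then the gripper's target within -1 to 1 (fully open at 1, half-way at 0, shut at -1). A call has 1 to 12 rows; each row is the pose to reach, as a shift and turn from the pose commanded when the call began, along the tool's axes at that moment; what a row does not reach only later rows make up. A row lasts 1/8 s, in which the tool goes at most 62.5 mm and 10.7 degrees, less where a joint would pass 70% of its speed; a pose out of reach is approached as far as the arm can. A call with a gripper value outside its range is refused whole. The fingers move at their own pace and stop on an object; "force" is the grip in N (left out, the last holds). Time passes only in rows, so rows that repeat a pose let the fingers close. It gives the time, the measured TCP pose, the force and the opening at its end, in the units of the state.
- sense(): the state, without advancing time (a new reading comes with each control period).
- snapshot(name): name is "side" or "top" or "wrist"; returns (picture, depth): 400x640x3 uint8, blue, green, red; 400x640 float32, mm along the optical axis (not along the pixel's ray), 0 where there is no reading.
- camera_info(name): a dict with "fov_y" (degrees; the focal length in pixels is half the picture's height over the tangent of half this angle, whatever the lens; pixels are square), "cx", "cy" (the principal point, pixels), "dist_coeffs" ([k1, k2, p1, p2, k3] as OpenCV has them; the pictures are not rectified), "origin" and "orientation" of the camera in the world. Camera axes: x right, y down, z forward; pixel columns grow to the right and rows downward; lengths in mm; the calibration is good to about 2 mm. A picture is of the moment at which its call begins: read the wrist's pose just before it. camera_info takes no time and is no camera call; for the wrist camera it gives the pose at the moment of the call.
- hand_in(): hands the job in, once; it reports no verdict.
The state is a dict: "time": time; "joint_pos": joint angles; "qd": joint speeds; "joint_efforts": joint torques, N m; "tool_pos": TCP position; "tcp_rot": TCP orientation; "ft_force": force on the tool from outside, world axes, zero at the start; "wrist_torque": the same for the moment, N m; "finger_gap": finger opening in mm.
Only numpy, scipy, OpenCV 4.12 (cv2) and the standard library are available. Lean on these libraries where they do the work, as an engineer would, in place of code of your own. Each camera call takes 0.05 s, during which the arm holds its last target.

## Working session

There is one attempt and no reset: what is moved stays moved. The work goes in short steps, Python scripts to look and compute and a tool call to move; the robot and the scene stay as the last step left them, time stands still between calls to the robot, and variables do not carry over. Pictures are saved under pics/ and viewed, and the job is handed in when it is done.

Besides the shell and the picture viewer there is one more tool, called after "Emit:" as a command line: name --argument value ..., lists and objects as JSON in quotes. jog_arm: Moves the arm, as the interface text tells. Its arguments: {"type":"object","properties":{"plan":{"type":"array","items":{"type":"array"}},"force":{"type":"number"}},"required":["plan"]}

```bash
ls; mkdir -p pics; python3 - <<'E'
from bench import *
import cv2
s=sense(); print(s)
for n in ("side","top","wrist"):
    print(n,camera_info(n))
    p,d=snapshot(n); cv2.imwrite(f"pics/{n}0.png",p)
    import numpy as np; np.save(f"pics/{n}0.npy",d)
E
```

```text
pics
{'time': 0.0, 'joint_pos': array([-7.19298930e+01,  7.51586228e+00,  8.53298396e+01,  1.25851902e-03,
        8.72622730e+01, -4.89124710e+00]), 'qd': array([-0.02880857, -0.00925256, -0.00829288,  0.0415422 ,  0.01739661,
       -0.00721799]), 'joint_efforts': array([-1.39871754e-03, -5.69410694e+01, -5.00548911e+01, -3.00549673e-04,
        1.43819008e-02, -8.81414365e-06]), 'tool_pos': array([ 233.94730436, -551.93949204,  247.23118086]), 'tcp_rot': array([-1.79892526e+02, -1.04588309e-02,  2.29612829e+01]), 'ft_force': array([-0.51317447,  0.4242812 , -1.43580671]), 'wrist_torque': array([ 0.04188961,  0.07012431, -0.01138523]), 'finger_gap': 85.28209284195525}
side {'fov_y': 44.4056871548086, 'cx': 333.9854012811432, 'cy': 196.61427986601905, 'dist_coeffs': array([-0.11064408,  0.        ,  0.        ,  0.        ,  0.        ]), 'origin': array([  92.46770165, 1021.96899805, 1018.74275983]), 'orientation': array([-128.25978911,    0.31531829, -153.24899166])}
top {'fov_y': 47.20869958653684, 'cx': 323.6888757389589, 'cy': 195.23545244805388, 'dist_coeffs': array([-0.01865011,  0.        ,  0.        ,  0.        ,  0.        ]), 'origin': array([ 548.18396527,   40.70084103, 1419.35859329]), 'orientation': array([-177.70482677,   -0.32951361,  -90.6202399 ])}
wrist {'fov_y': 61.13391233636429, 'cx': 320.0625234697799, 'cy': 200.79858849740606, 'dist_coeffs': array([-0.01097015,  0.        ,  0.        ,  0.        ,  0.        ]), 'origin': array([ 305.60797092, -522.2363774 ,  372.02425358]), 'orientation': array([ 1.62508940e+02,  1.23366079e-01, -6.70494334e+01])}
```

View pics/top0.png

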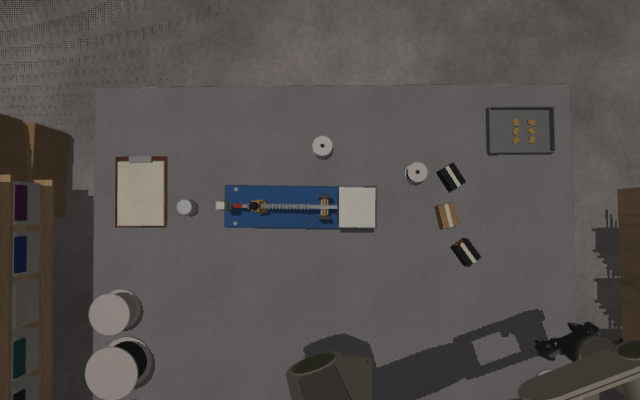

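View pics/side0.png

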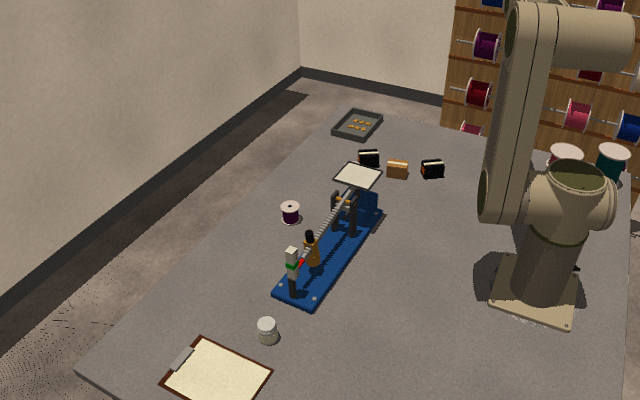

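View pics/wrist0.png

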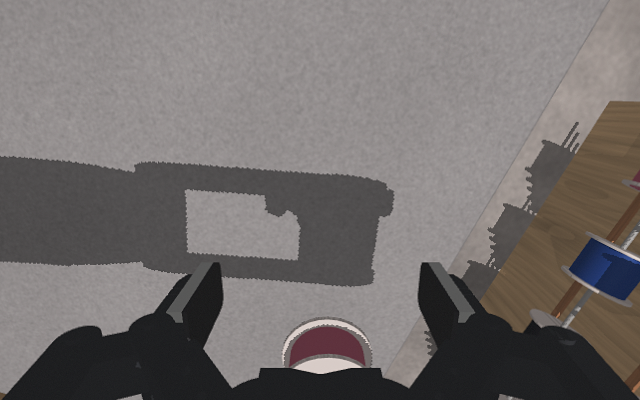

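The top view shows the brown carton at (447,216) between two black look-alikes, the pan at (357,207), and the poise knob near (255,206). The reels are at (322,147) and (417,172), and the tin is at (185,207).

```bash
cat > h.py <<'E'
from bench import *
import numpy as np, cv2
from scipy.spatial.transform import Rotation as R
def K(ci):
    f=200/np.tan(np.radians(ci["fov_y"]/2)); return np.array([[f,0,ci["cx"]],[0,f,ci["cy"]],[0,0,1]])
def ray(ci,uv):
    u=cv2.undistortPoints(np.array(uv,float).reshape(-1,1,2),K(ci),ci["dist_coeffs"]).reshape(-1,2)
    d=np.c_[u,np.ones(len(u))]@R.from_euler("xyz",ci["orientation"],degrees=True).as_matrix().T
    return np.array(ci["origin"]),d
def onz(ci,uv,z):
    o,d=ray(ci,uv); return o+d*((z-o[2])/d[:,2])[:,None]
def dep(ci,uv,D):
    o,d=ray(ci,uv); return o+d*np.array(D).reshape(-1,1)
def proj(ci,P):
    r=R.from_euler("xyz",ci["orientation"],degrees=True).inv()
    p=r.apply(np.array(P,float).reshape(-1,3)-ci["origin"])
    return cv2.projectPoints(p,np.zeros(3),np.zeros(3),K(ci),ci["dist_coeffs"])[0].reshape(-1,2)
def tri(c1,uv1,c2,uv2):
    o1,d1=ray(c1,uv1);o2,d2=ray(c2,uv2);d1=d1[0];d2=d2[0]
    s=np.linalg.lstsq(np.c_[d1,-d2],o2-o1,rcond=None)[0]
    a=o1+s[0]*d1;b=o2+s[1]*d2
    return (a+b)/2,np.linalg.norm(a-b)
def blobs(mask,amin=15):
    c,_=cv2.findContours(mask.astype(np.uint8),cv2.RETR_EXTERNAL,cv2.CHAIN_APPROX_NONE)
    return [x for x in c if cv2.contourArea(x)>amin]
E
python3 - <<'E'
from h import *
ci=camera_info("top"); p=cv2.imread("pics/top0.png"); D=np.load("pics/top0.npy")
crop=cv2.resize(p[140:270,200:490],None,fx=2.7,fy=2.7,interpolation=cv2.INTER_CUBIC)
cv2.imwrite("pics/topcrop.png",crop)
for n,u,v in [("pan",357,207),("carton",447,216),("knob",255,205),("base",310,220),("tape",450,216),("table",400,260),("reelA",319,147),("reelB",414,172),("tin",183,207)]:
    print(n,dep(ci,[[u,v]],[D[v,u]]).round(1), p[v,u])
hsv=cv2.cvtColor(p,cv2.COLOR_BGR2HSV)
bl=((hsv[...,0]>100)&(hsv[...,0]<125)&(hsv[...,1]>120))
for c in blobs(bl,300):
    b=cv2.minAreaRect(c); print("blue",b); print(onz(ci,cv2.boxPoints(b),22).round(1))
br=((hsv[...,0]>8)&(hsv[...,0]<25)&(hsv[...,1]>90))
for c in blobs(br,30):
    print("brown",cv2.minAreaRect(c))
wh=(hsv[...,1]<60)&(hsv[...,2]>110)
for c in blobs(wh,30):
    b=cv2.minAreaRect(c); print("white",b)
E
```

```text
pan [[565.  -57.3 174. ]] [143 150 154]
carton [[ 536.8 -336.5   51. ]] [127 144 149]
knob [[573.4 220.2 173.4]] [26 25 25]
base [[529.   74.6  20.8]] [93 61 36]
tape [[ 536.7 -346.2   48.4]] [130 145 150]
table [[ 402.2 -201.7    1.1]] [90 90 92]
reelA [[747.5  44.7  55.2]] [139 143 153]
reelB [[ 670.  -239.9   50.6]] [133 137 147]
tin [[572.1 451.7  55.9]] [139 141 143]
blue ((19.5, 254.5), (35.0, 11.0), 90.0)
[[486.3 980.9  22. ]
 [486.  946.8  22. ]
 [379.5 945.5  22. ]
 [379.7 979.5  22. ]]
blue ((280.8734130859375, 206.48318481445312), (112.04723358154297, 41.74162292480469), 0.8550974130630493)
[[511.9 335.1  22. ]
 [639.3 332.9  22. ]
 [630.6  -9.6  22. ]
 [503.2  -6.1  22. ]]
brown ((441.6470947265625, 216.5882568359375), (23.283418655395508, 9.216353416442871), 75.96376037597656)
brown ((453.2262268066406, 213.71148681640625), (22.789413452148438, 5.496943950653076), 76.75948333740234)
brown ((259.0, 206.0), (12.0, 16.0), 90.0)
brown ((628.5, 264.0), (152.0, 21.0), 90.0)
brown ((158.99998474121094, 184.99998474121094), (55.99999237060547, 13.999998092651367), 90.0)
brown ((
[... 562 characters left out ...]
.8000001907348633), 53.13010025024414)
white ((448.38238525390625, 215.02943420410156), (23.040882110595703, 3.6380343437194824), 75.96376037597656)
white ((219.0, 205.0), (8.0, 8.0), 90.0)
white ((322.5, 204.0), (8.0, 27.0), 90.0)
white ((183.5, 206.50001525878906), (14.142135620117188, 14.142135620117188), 45.0)
white ((357.0, 207.0), (40.0, 36.0), 90.0)
white ((452.69677734375, 176.1949462890625), (22.71181869506836, 3.3647139072418213), 57.2647705078125)
white ((416.0, 171.5), (19.0, 22.0), 90.0)
white ((140.0, 193.0), (64.0, 46.0), 90.0)
white ((139.0, 159.0), (4.0, 20.0), 90.0)
white ((321.85296630859375, 145.08824157714844), (20.130456924438477, 19.645383834838867), 14.03624439239502)
```

View pics/topcrop.png

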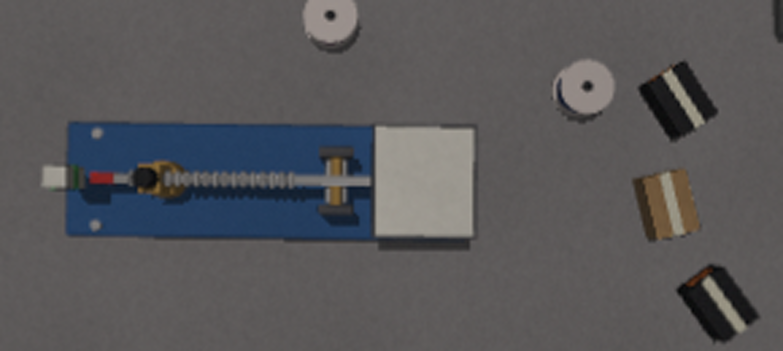

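```bash
python3 - <<'E'
import bench
from h import *
print([x for x in dir(bench) if not x.startswith('_')]); print(getattr(bench,'nose_length',None))
ci=camera_info("top"); p=cv2.imread("pics/top0.png"); D=np.load("pics/top0.npy")
hsv=cv2.cvtColor(p,cv2.COLOR_BGR2HSV)
# tape
wh=(hsv[...,1]<60)&(hsv[...,2]>110); wh[:,:435]=0; wh[:,460:]=0; wh[:205]=0;wh[230:]=0
c=blobs(wh,20)[0]; b=cv2.minAreaRect(c); P=onz(ci,cv2.boxPoints(b),50); print(P.round(1),P.mean(0))
br=((hsv[...,0]>8)&(hsv[...,0]<25)&(hsv[...,1]>90)&(hsv[...,2]>0))|wh
br[:,:430]=0;br[:,465:]=0;br[:200]=0;br[240:]=0
pts=np.argwhere(br&(abs(dep(ci,np.c_[np.tile(np.arange(640),400),np.repeat(np.arange(400),640)],D.ravel())[:,2].reshape(400,640)-50)<8))[:,::-1]
W=onz(ci,pts,50)[:,:2]
r=cv2.minAreaRect(W.astype(np.float32)); print("top rect",r,len(W)); print(cv2.boxPoints(r).round(1))
# pan
wh=(hsv[...,1]<60)&(hsv[...,2]>100); m=np.zeros_like(wh); m[180:235,335:385]=wh[180:235,335:385]
b=cv2.minAreaRect(max(blobs(m),key=cv2.contourArea)); P=onz(ci,cv2.boxPoints(b),171); print("pan",b,P.round(1),P.mean(0).round(1))
# depth map of pan
z=D[190:225,342:372]; print("pan z", np.median([dep(ci,[[u,v]],[D[v,u]])[0,2] for u in range(345,370,3) for v in range(193,222,3)]))
# red
red=((hsv[...,0]<8)|(hsv[...,0]>172))&(hsv[...,1]>140)
for n in ("top","side"):
    c2=camera_info(n);q=cv2.imread(f"pics/{n}0.png");h=cv2.cvtColor(q,cv2.COLOR_BGR2HSV)
    for nm,mm in (("red",((h[...,0]<8)|(h[...,0]>172))&(h[...,1]>140)&(h[...,2]>60)),("green",(h[...,0]>45)&(h[...,0]<80)&(h[...,1]>100))):
        for c in blobs(mm,2): print(n,nm,cv2.boundingRect(c),cv2.contourArea(c))
# knob
dk=(p.max(2)<45); dk[:195]=0;dk[215:]=0;dk[:,:240]=0;dk[:,270:]=0
for c in blobs(dk,5): print("knob",cv2.boundingRect(c))
s=cv2.imread("pics/side0.png")[160:320,260:400]
cv2.imwrite("pics/sidecrop.png",cv2.resize(s,None,fx=3.7,fy=3.7,interpolation=cv2.INTER_CUBIC))
E
```

```text
['PlanningError', 'camera_info', 'hand_in', 'nose_length', 'sense', 'snapshot']
17.0
[[ 569.1 -328.6   50. ]
 [ 571.7 -339.3   50. ]
 [ 507.3 -354.    50. ]
 [ 504.8 -343.3   50. ]] [ 538.24199298 -341.28113618   50.        ]
top rect ((538.9798583984375, -339.00933837890625), (68.76683807373047, 50.969566345214844), 12.082002639770508) 362
[[ 500.  -321.3]
 [ 510.7 -371.1]
 [ 577.9 -356.7]
 [ 567.3 -306.9]]
pan ((356.5959167480469, 206.7381134033203), (36.33722686767578, 40.48249435424805), 1.6846842765808105) [[ 512.7   -4.6  171. ]
 [ 623.    -9.2  171. ]
 [ 619.1 -108.5  171. ]
 [ 508.7 -103.6  171. ]] [565.9 -56.5 171. ]
pan z 170.4847525526775
top red (233, 204, 9, 4) 22.5
side red (299, 258, 6, 10) 21.5
side red (550, 155, 7, 8) 16.5
side red (462, 124, 19, 11) 102.0
side red (565, 101, 25, 29) 469.0
side red (468, 81, 19, 17) 95.5
side green (285, 260, 14, 11) 51.5
knob (249, 202, 10, 8)
```

View pics/sidecrop.png

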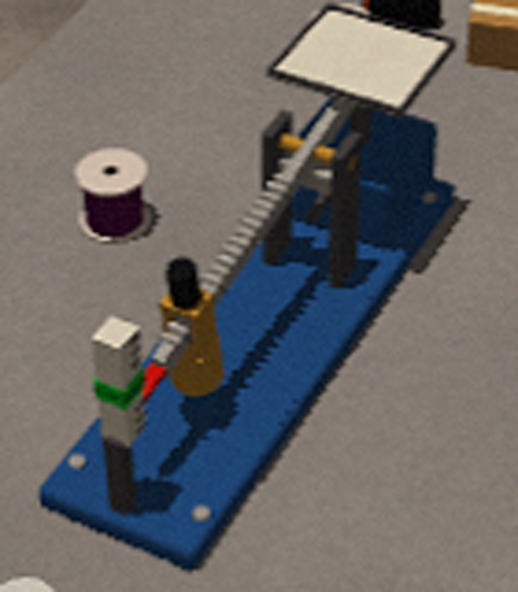

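```bash
cat >> h.py <<'E'
def conv(cmd,tgt):
    """cmd,tgt: [x,y,z,yaw] mm/deg tool straight down -> turn z deg, shift m"""
    Rc=R.from_euler("xyz",[180,0,cmd[3]],degrees=True);Rt=R.from_euler("xyz",[180,0,tgt[3]],degrees=True)
    return (Rc.inv()*Rt).as_rotvec(degrees=True).round(2),(Rc.inv().apply(np.array(tgt[:3])-np.array(cmd[:3]))/1000).round(4)
def after(cmd,tz,sh):
    Rc=R.from_euler("xyz",[180,0,cmd[3]],degrees=True)
    return list((np.array(cmd[:3])+Rc.apply(np.array(sh)*1000)).round(2))+[cmd[3]-tz]
E
python3 -c "
from h import *
print(conv([234.1,-552.4,248.3,22.96],[539,-340,150,12.5]))"
```

```text
(array([ 0.  , -0.  , 10.46]), array([ 0.3636, -0.0766,  0.0983]))
```

Emit:
jog_arm --plan '[[[0,0,10.5],[0.364,-0.0766,0.098],1],[[0,0,10.5],[0.364,-0.0766,0.098],1],[[0,0,10.5],[0.364,-0.0766,0.098],1],[[0,0,10.5],[0.364,-0.0766,0.098],1],[[0,0,10.5],[0.364,-0.0766,0.098],1],[[0,0,10.5],[0.364,-0.0766,0.098],1],[[0,0,10.5],[0.364,-0.0766,0.098],1],[[0,0,10.5],[0.364,-0.0766,0.098],1],[[0,0,10.5],[0.364,-0.0766,0.098],1],[[0,0,10.5],[0.364,-0.0766,0.098],1]]'

```text
time: 1.4
tool_pos: [538.6, -341.3, 151.0]
tcp_rot: [180.0, -0.0, 12.4]
ft_force: [-0.5, 0.4, -0.4]
finger_gap: 85.5
```

```bash
python3 - <<'E'
from h import *
print(after([234.1,-552.4,248.3,22.96],10.5,[0.364,-0.0766,0.098]))
s=sense(); print(s["tool_pos"],s["tcp_rot"],s["ft_force"])
ci=camera_info("wrist");p,D=snapshot("wrist");cv2.imwrite("pics/w1.png",p);np.save("pics/w1.npy",D)
hsv=cv2.cvtColor(p,cv2.COLOR_BGR2HSV)
m=(hsv[...,0]>8)&(hsv[...,0]<25)&(hsv[...,1]>80)
for c in blobs(m,200):
    b=cv2.minAreaRect(c);print(b);print(onz(ci,cv2.boxPoints(b),50).round(1))
vv,uu=np.mgrid[0:400:2,0:640:2]
P=dep(ci,np.c_[uu.ravel(),vv.ravel()],D[::2,::2].ravel())
k=(abs(P[:,2]-50)<4)&(np.hypot(P[:,0]-539,P[:,1]+340)<60)
print(cv2.minAreaRect(P[k,:2].astype(np.float32)),P[k].mean(0),k.sum())
E
```

```text
[np.float64(539.38), np.float64(-339.88), np.float64(150.3), 12.46]
[ 538.56128349 -341.30728144  151.01129656] [ 1.79951262e+02 -2.56804577e-02  1.23510844e+01] [-0.53747508  0.43096682 -0.37786504]
((339.0944519042969, 298.2715148925781), (16.097511291503906, 38.765438079833984), 70.82099914550781)
[[ 468.9 -355.2   50. ]
 [ 485.7 -380.    50. ]
 [ 473.6 -387.2   50. ]
 [ 456.4 -362.2   50. ]]
((319.5, 202.0), (102.0, 71.0), 90.0)
[[ 573.9 -309.1   50. ]
 [ 584.  -355.5   50. ]
 [ 511.1 -373.8   50. ]
 [ 500.  -322.8   50. ]]
((538.4694213867188, -341.6025695800781), (70.46604919433594, 49.82618713378906), 12.519401550292969) [ 540.67665949 -341.18058084   48.96373617] 1654
```

View pics/w1.png

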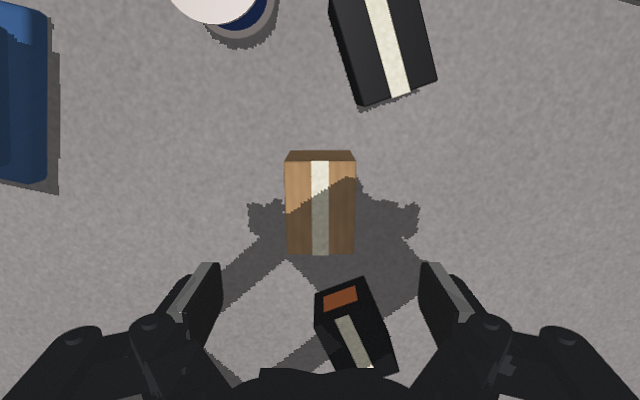

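Emit:
jog_arm --plan '[[[0,0,0],[0,0.0005,0.06],1],[[0,0,0],[0,0.0005,0.1],1],[[0,0,0],[0,0.0005,0.117],1],[[0,0,0],[0,0.0005,0.117],0.4],[[0,0,0],[0,0.0005,0.117],-0.3],[[0,0,0],[0,0.0005,0.117],-0.3],[[0,0,0],[0,0.0005,0.117],-0.3],[[0,0,0],[0,0.0005,0.117],-0.3],[[0,0,0],[0,0.0005,0.117],-0.3]]' --force 30

```text
time: 2.58
tool_pos: [541.0, -341.5, 36.0]
tcp_rot: [179.8, -0.2, 12.5]
ft_force: [-0.8, 0.6, 7.1]
finger_gap: 49.2
```

Emit:
jog_arm --plan '[[[0,0,0],[0,0,-0.02],-0.3],[[0,0,0],[0,0,-0.07],-0.3],[[0,0,0],[0,0,-0.13],-0.3],[[0,0,0],[0,0,-0.19],-0.3],[[0,0,0],[0,0,-0.217],-0.3],[[0,0,0],[0,0,-0.217],-0.3],[[0,0,0],[0,0,-0.217],-0.3],[[0,0,0],[0,0,-0.217],-0.3],[[0,0,0],[0,0,-0.217],-0.3]]'

```text
time: 3.7
tool_pos: [538.8, -339.9, 248.3]
tcp_rot: [-179.9, 0.1, 12.5]
ft_force: [0.5, -0.2, -4.8]
finger_gap: 49.3
```

```bash
python3 - <<'E'
from h import *
F=[]
for i in range(4):
    s=sense();F.append(s["ft_force"]);p,D=snapshot("wrist")
print(np.array(F).round(2),s["tool_pos"],s["tcp_rot"],s["finger_gap"]);cv2.imwrite("pics/w2.png",p)
cmd=after([539.38,-339.88,150.3,12.46],0,[0,0.0005,0.117-0.217]);print(cmd)
print(conv(cmd,[565.9,-56.5,cmd[2],-1.9]))
E
```

```text
[[ 0.45 -0.16 -4.77]
 [-0.55 -0.01 -5.69]
 [ 0.48  0.83 -5.09]
 [-0.04  0.1  -4.18]] [ 539.28362888 -340.27751146  249.53713501] [-1.79950875e+02  4.38689288e-02  1.24613043e+01] 49.472445937777145
[np.float64(539.49), np.float64(-340.37), np.float64(250.3), 12.46]
(array([-0.  , -0.  , 14.36]), array([ 0.087 , -0.2715, -0.    ]))
```

View pics/w2.png

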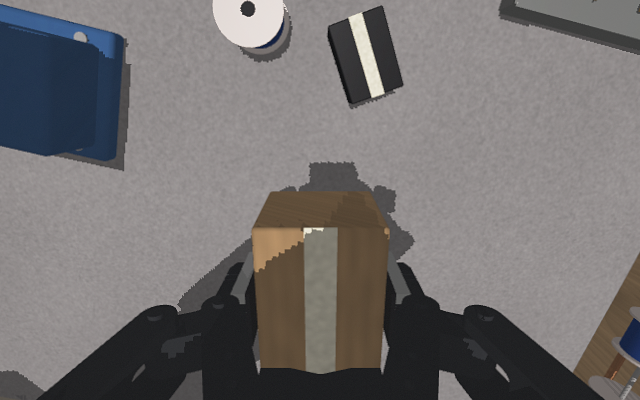

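The carton hangs level, centred at about (320,290) in the pads. Next I carry it over the pan.

Emit:
jog_arm --plan '[[[0,0,3],[0.012,-0.037,0],-0.3],[[0,0,7],[0.03,-0.09,0],-0.3],[[0,0,11],[0.045,-0.14,0],-0.3],[[0,0,14.4],[0.061,-0.19,0],-0.3],[[0,0,14.4],[0.075,-0.235,0],-0.3],[[0,0,14.4],[0.087,-0.2715,0],-0.3],[[0,0,14.4],[0.087,-0.2715,0],-0.3],[[0,0,14.4],[0.087,-0.2715,0.02],-0.3],[[0,0,14.4],[0.087,-0.2715,0.03],-0.3],[[0,0,14.4],[0.087,-0.2715,0.03],-0.3],[[0,0,14.4],[0.087,-0.2715,0.03],-0.3]]'

```text
time: 5.28
tool_pos: [565.8, -57.2, 220.3]
tcp_rot: [180.0, 0.0, -2.0]
ft_force: [0.4, -0.4, -5.5]
finger_gap: 49.3
```

```bash
python3 - <<'E'
from h import *
s=sense();print(s["ft_force"],s["tool_pos"],s["tcp_rot"],s["finger_gap"])
print(after([539.49,-340.37,250.3,12.46],14.4,[0.087,-0.2715,0.03]))
p,D=snapshot("wrist");cv2.imwrite("pics/w3.png",p)
p,D=snapshot("side");cv2.imwrite("pics/s3.png",cv2.resize(p[130:330,240:440],None,fx=3,fy=3,interpolation=cv2.INTER_CUBIC))
E
```

```text
[ 0.42052564 -0.37369659 -5.54413947] [565.84654611 -57.16568405 220.29272059] [ 1.79999461e+02  5.05086122e-03 -1.99417013e+00] 49.309860525093015
[np.float64(565.86), np.float64(-56.49), np.float64(220.3), -1.9399999999999995]
```

View pics/w3.png

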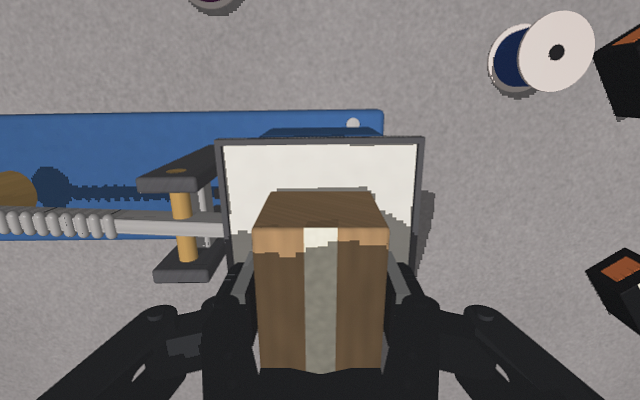

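View pics/s3.png

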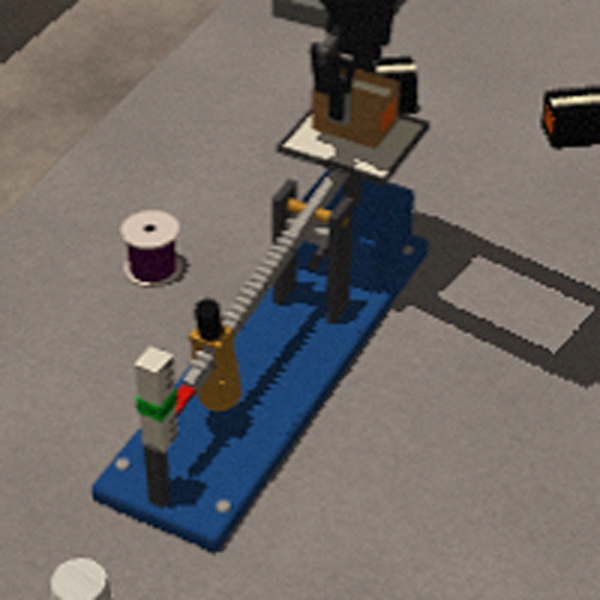

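Pan edges at columns 217 and 424 are centred on the carton at columns 253–388, so I lower gently.

Emit:
jog_arm --plan '[[[0,0,0],[0,0,0.006],-0.3],[[0,0,0],[0,0,0.011],-0.3],[[0,0,0],[0,0,0.014],-0.3],[[0,0,0],[0,0,0.014],-0.3],[[0,0,0],[0,0,0.014],-0.3]]'

```text
time: 6.0
tool_pos: [565.9, -56.5, 206.7]
tcp_rot: [180.0, -0.0, -1.9]
ft_force: [-0.6, -0.1, -2.6]
finger_gap: 49.6
```

```bash
python3 - <<'E'
from h import *
for i in range(3):
    s=sense();print(s["ft_force"],s["tool_pos"],s["tcp_rot"],s["finger_gap"]);p,D=snapshot("side")
cv2.imwrite("pics/s4.png",cv2.resize(p[130:210,310:410],None,fx=6,fy=6,interpolation=cv2.INTER_CUBIC))
E
```

```text
[-0.57522597 -0.053516   -2.64048316] [565.93680508 -56.54582484 206.66684061] [ 1.79994337e+02 -1.90079961e-02 -1.93561219e+00] 49.61689502838403
[-1.03412984 -0.4616431  -3.03716647] [565.90113632 -56.5380576  206.61320358] [ 1.79993619e+02 -1.45682888e-02 -1.93402427e+00] 49.76982111024135
[-0.05765669 -0.54765261 -2.21880428] [565.9148793  -56.54330843 206.57877973] [ 1.79995488e+02 -1.57181251e-02 -1.93711537e+00] 49.558734093498224
```

View pics/s4.png

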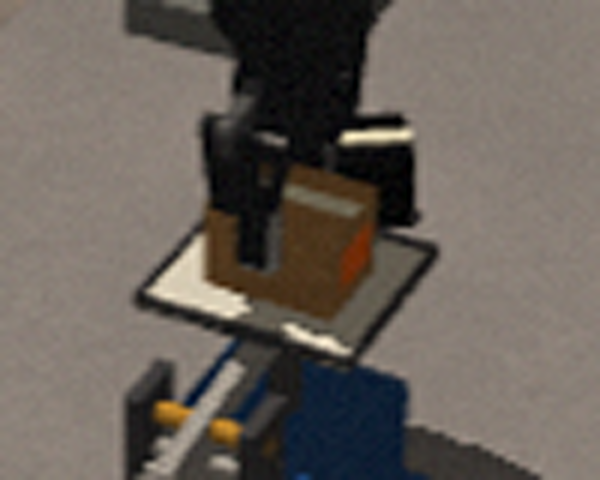

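Wrist force fell from about −5 to −2.6 N, so the carton is touching the pan. I open and rise.

Emit:
jog_arm --plan '[[[0,0,0],[0,0,0],0.3],[[0,0,0],[0,0,0],0.6],[[0,0,0],[0,0,0],0.6],[[0,0,0],[0,0,0],0.6],[[0,0,0],[0,0,-0.03],0.6],[[0,0,0],[0,0,-0.085],0.6],[[0,0,0],[0,0,-0.1],0.6],[[0,0,0],[0,0,-0.1],0.6]]'

```text
time: 7.15
tool_pos: [566.6, -56.6, 307.7]
tcp_rot: [180.0, -0.2, -1.9]
ft_force: [0.2, 0.5, 0.0]
finger_gap: 68.3
```

```bash
python3 - <<'E'
from h import *
s=sense();print(s["ft_force"],s["tool_pos"],s["tcp_rot"],s["finger_gap"])
ci=camera_info("wrist");p,D=snapshot("wrist");cv2.imwrite("pics/w5.png",p)
vv,uu=np.mgrid[0:400:2,0:640:2]
P=dep(ci,np.c_[uu.ravel(),vv.ravel()],D[::2,::2].ravel())
k=(abs(P[:,2]-220)<7)&(np.hypot(P[:,0]-566,P[:,1]+57)<60)
print("carton",cv2.minAreaRect(P[k,:2].astype(np.float32)),P[k].mean(0),k.sum())
k=(abs(P[:,2]-168)<7)&(np.hypot(P[:,0]-566,P[:,1]+57)<90)
print("pan",cv2.minAreaRect(P[k,:2].astype(np.float32)),P[k].mean(0),k.sum())
p,D=snapshot("side");cv2.imwrite("pics/s5.png",cv2.resize(p[150:310,260:400],None,fx=3.7,fy=3.7,interpolation=cv2.INTER_CUBIC))
E
```

```text
[0.24499015 0.48713094 0.02685963] [566.56238053 -56.63275499 307.71546245] [ 1.79974162e+02 -1.67101370e-01 -1.93455918e+00] 68.31844781806053
carton ((563.3467407226562, -56.57695388793945), (50.0930290222168, 70.19396209716797), 88.02511596679688) [565.86640407 -56.72084181 218.52593644] 1824
pan ((564.8832397460938, -57.6376953125), (106.43867492675781, 115.92201232910156), 88.6768798828125) [578.43173572 -58.94452487 169.21144874] 2661
```

View pics/w5.png

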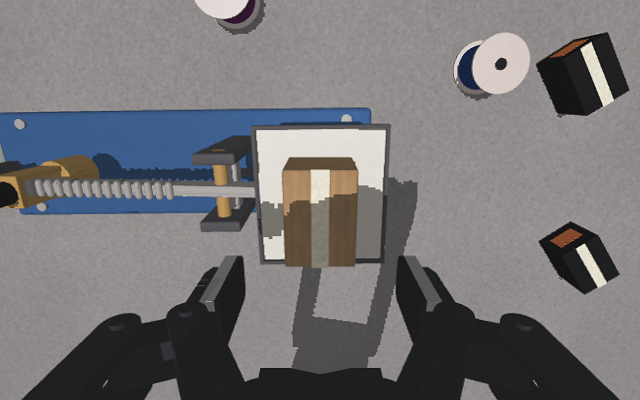

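View pics/s5.png

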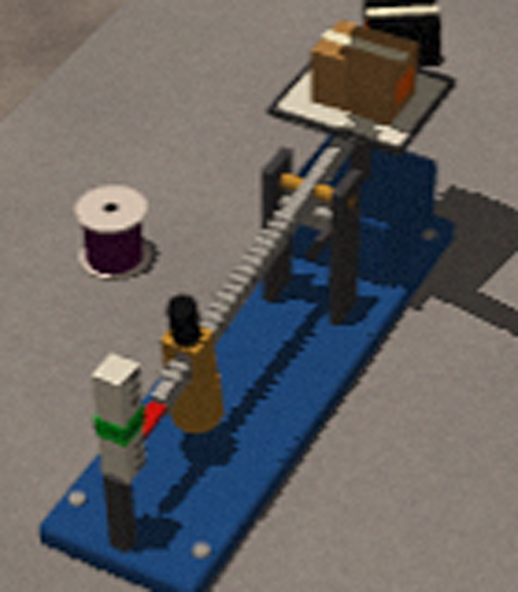

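The carton is flat and about 2 mm from the pan's middle (carton at (320,215), pan 252–389 × 125–265 in the wrist view). The pointer is still low. Now I move over the poise.

```bash
python3 -c "
from h import *
print(conv([565.86,-56.49,306.3,-1.94],[574,215,290,-1.8]))"
```

```text
(array([ 0.  ,  0.  , -0.14]), array([-0.0011, -0.2716,  0.0163]))
```

Emit:
jog_arm --plan '[[[0,0,0],[0,-0.055,0],0.4],[[0,0,0],[0,-0.115,0],0],[[0,0,0],[0,-0.175,0],-0.2],[[0,0,0],[0,-0.23,0.005],-0.2],[[0,0,0],[-0.001,-0.2715,0.016],-0.2],[[0,0,0],[-0.001,-0.2715,0.016],-0.2],[[0,0,0],[-0.001,-0.2715,0.016],-0.2],[[0,0,0],[-0.001,-0.2715,0.016],-0.2]]'

```text
time: 8.25
tool_pos: [574.1, 213.6, 290.0]
tcp_rot: [180.0, 0.0, -2.0]
ft_force: [0.3, -0.2, 0.3]
finger_gap: 33.9
```

```bash
python3 - <<'E'
from h import *
print(after([565.86,-56.49,306.3,-1.94],0,[-0.001,-0.2715,0.016]))
s=sense();print(s["ft_force"],s["tool_pos"],s["tcp_rot"],s["finger_gap"])
ci=camera_info("wrist");p,D=snapshot("wrist");cv2.imwrite("pics/w6.png",p);np.save("pics/w6.npy",D)
vv,uu=np.mgrid[0:400,0:640]
P=dep(ci,np.c_[uu.ravel(),vv.ravel()],D.ravel()).reshape(400,640,3)
k=(p.max(2)<60)&(abs(P[...,2]-175)<12)&(abs(P[...,0]-574)<40)
print("knob",P[k].mean(0),k.sum(), P[k].min(0),P[k].max(0)); print(np.argwhere(k).mean(0))
E
```

```text
[np.float64(574.05), np.float64(214.89), np.float64(290.3), -1.94]
[ 0.30020631 -0.22523312  0.33167937] [574.14096909 213.59662285 290.01689492] [ 1.79974686e+02  2.11685250e-02 -2.01951719e+00] 33.94708030070749
knob [575.58909074 122.62301923 171.58873211] 1333 [534.22218248  -6.72474062 163.03765811] [613.88883026 313.15455565 182.17988957]
[195.74943736 440.40285071]
```

View pics/w6.png

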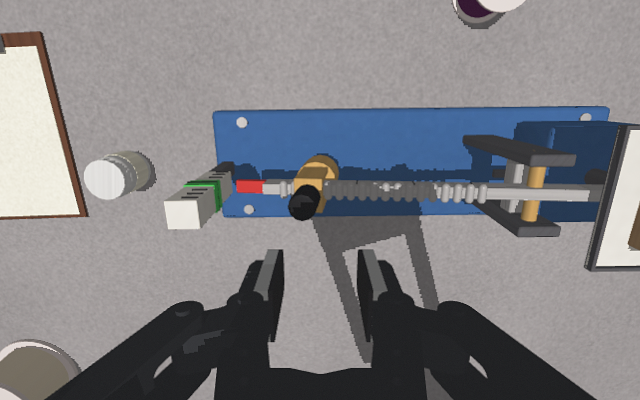

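```bash
cat > m.py <<'E'
from h import *
def measure(tag,kn=True):
    s=sense();ci=camera_info("wrist");p,D=snapshot("wrist")
    cv2.imwrite(f"pics/{tag}.png",p)
    vv,uu=np.mgrid[0:400,0:640]
    P=dep(ci,np.c_[uu.ravel(),vv.ravel()],D.ravel()).reshape(400,640,3)
    h=cv2.cvtColor(p,cv2.COLOR_BGR2HSV)
    pyv=32.5 # pivot y
    red=((h[...,0]<6)|(h[...,0]>174))&(h[...,1]>150)&(h[...,2]>60)&(abs(P[...,0]-576)<25)&(P[...,1]>150)
    if red.sum()>10:
        q=P[red]; print("red n",red.sum(),"px",np.argwhere(red).mean(0)[::-1].round(1),"mean",q.mean(0).round(1),"y range",q[:,1].min().round(1),q[:,1].max().round(1))
        t=q[q[:,1]>np.percentile(q[:,1],70)]; print("  tip z",np.median(t[:,2]).round(2),"y",np.median(t[:,1]).round(1))
    # beam bar top profile : gray pixels in narrow x window -> tilt by line fit along teeth tops
    gr=(h[...,1]<60)&(abs(P[...,0]-(572+0.03*(P[...,1]-100)))<4)&(P[...,2]>110)&(P[...,2]<185)&(P[...,1]>-5)&(P[...,1]<150)
    ys=P[gr]; print("beam pts",gr.sum())
    if gr.sum()>100:
        # upper envelope per 5 mm bin
        b=[(ys[(ys[:,1]>=a)&(ys[:,1]<a+10)]) for a in range(0,150,10)]
        e=np.array([[x[:,1].mean(),np.percentile(x[:,2],90)] for x in b if len(x)>15])
        c=np.polyfit(e[:,0],e[:,1],1);print("  slope",c[0].round(4),"z@pivot",np.polyval(c,pyv).round(1))
    if kn:
        dk=(p.max(2)<60)&(P[...,2]>140)&(P[...,2]<225)&(abs(P[...,0]-575)<25)&(P[...,1]>60)&(P[...,1]<250)
        for c in blobs(dk,60):
            mk=np.zeros(dk.shape,np.uint8);cv2.drawContours(mk,[c],-1,1,-1);q=P[(mk>0)&dk]
            zt=np.percentile(q[:,2],95);tp=q[q[:,2]>zt-4]
            print("dark blob",cv2.boundingRect(c),"ztop",zt.round(1),"top ctr",((tp.min(0)+tp.max(0))/2).round(1),"span",(tp.max(0)-tp.min(0)).round(1))
    return s
E
python3 - <<'E'
from m import *
s=measure("w7"); print(s["tool_pos"])
p=cv2.imread("pics/w7.png");cv2.imwrite("pics/w7c.png",cv2.resize(p[130:250,150:400],None,fx=3.2,fy=3.2,interpolation=cv2.INTER_CUBIC))
E
```

```text
red n 333 px [249.2 185.8] mean [572.7 280.  109.8] y range 265.1 315.8
  tip z 109.88 y 288.3
beam pts 2352
  slope -0.0942 z@pivot 148.5
dark blob (289, 185, 31, 36) ztop 175.5 top ctr [571.7 227.1 174.1] span [21.3 20.6  5.3]
[574.27421755 213.57044624 290.33697349]
```

View pics/w7c.png

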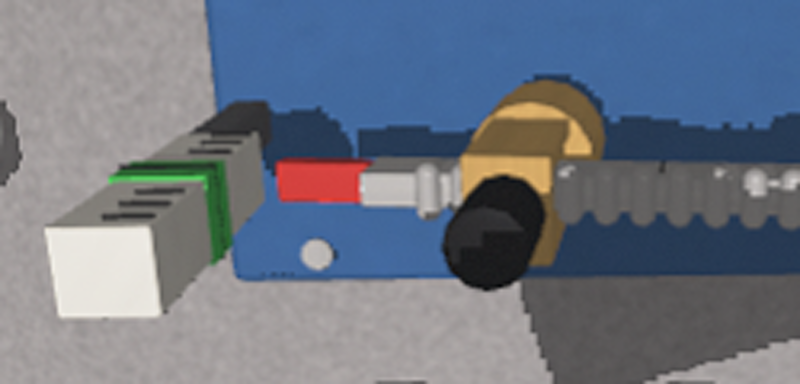

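Knob top is at (571.7, 227, 175), which puts the poise at about 0.14. The pointer is about 30 mm below the band. I'll straddle the knob loosely with the outer finger doing the pushing.

Emit:
jog_arm --plan '[[[0,0,0],[-0.002,-0.012,0.02],0.03],[[0,0,0],[-0.002,-0.012,0.06],0.03],[[0,0,0],[-0.002,-0.012,0.095],0.03],[[0,0,0],[-0.002,-0.012,0.112],0.03],[[0,0,0],[-0.002,-0.012,0.112],0.03],[[0,0,0],[-0.002,-0.012,0.112],0.03]]'

```text
time: 9.1
tool_pos: [573.3, 227.3, 180.0]
tcp_rot: [-180.0, -0.1, -1.9]
ft_force: [0.7, -0.3, 0.6]
finger_gap: 43.8
```

```bash
python3 - <<'E'
from m import *
print(after([574.05,214.89,290.3,-1.94],0,[-0.002,-0.012,0.112]))
s=measure("w8"); print(s["tool_pos"],s["ft_force"],s["finger_gap"])
E
```

```text
[np.float64(572.46), np.float64(226.95), np.float64(178.3), -1.94]
red n 768 px [236.4 229. ] mean [573.4 279.1 110.8] y range 264.0 291.8
  tip z 109.9 y 287.8
beam pts 4155
  slope 0.0387 z@pivot 137.4
dark blob (242, 305, 11, 23) ztop 221.0 top ctr [586.5 248.3 219.6] span [1.8 3.4 5.2]
dark blob (368, 251, 153, 149) ztop 223.6 top ctr [572.8 188.2 222.3] span [26.6 37.1  5.4]
dark blob (254, 251, 19, 93) ztop 201.8 top ctr [575.4 249.3 200.4] span [22.   1.5  5.2]
dark blob (296, 236, 51, 70) ztop 175.3 top ctr [570.9 227.4 174.5] span [22.2 21.4  6.2]
[573.31250167 227.27263809 179.97842234] [ 0.7175072  -0.29365809  0.5722526 ] 43.818021398639445
```

View pics/w8.png

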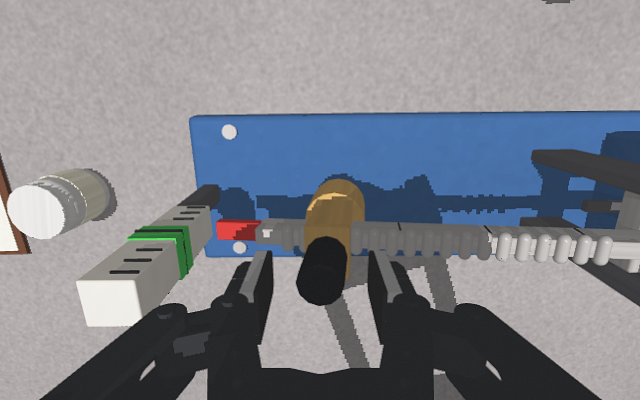

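Emit:
jog_arm --plan '[[[0,0,0],[0,0.008,0],0.03],[[0,0,0],[0,0.014,0],0.03],[[0,0,0],[0,0.02,0],0.03],[[0,0,0],[0,0.027,0],0.03],[[0,0,0],[0,0.034,0],0.03],[[0,0,0],[0,0.041,0],0.03],[[0,0,0],[0,0.048,0],0.03],[[0,0,0],[0,0.055,0],0.03],[[0,0,0],[0,0.062,0],0.03],[[0,0,0],[0,0.068,0],0.03],[[0,0,0],[0,0.073,0],0.03],[[0,0,0],[0,0.073,0],0.03]]'

```text
time: 10.65
tool_pos: [570.6, 155.3, 179.7]
tcp_rot: [-179.8, -0.1, -1.9]
ft_force: [0.0, 11.3, 3.2]
finger_gap: 44.3
```

```bash
python3 - <<'E'
from m import *
s=measure("w9"); print(s["tool_pos"],s["ft_force"],s["finger_gap"])
E
```

```text
red n 683 px [118.5 228.9] mean [573.5 279.9 111.9] y range 264.2 301.0
  tip z 111.2 y 288.3
beam pts 6989
  slope -0.0024 z@pivot 146.7
dark blob (368, 251, 152, 149) ztop 223.5 top ctr [570.  116.3 222.3] span [26.6 36.8  5.5]
dark blob (121, 241, 204, 159) ztop 223.1 top ctr [573.2 193.2 222. ] span [25.8 37.1  5.9]
[570.61224046 155.34177534 179.69288647] [7.25518886e-03 1.12595853e+01 3.20584188e+00] 44.32333355091323
```

View pics/w9.png

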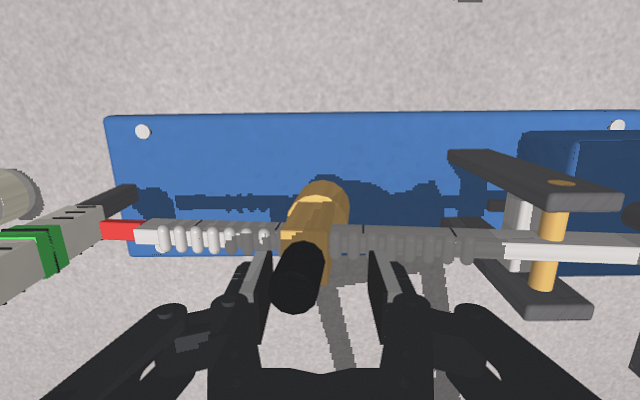

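Emit:
jog_arm --plan '[[[0,0,0],[0,-0.006,0],0.03],[[0,0,0],[0,-0.011,0],0.03],[[0,0,0],[0,-0.011,0],0.03],[[0,0,0],[0,-0.011,0],0.03],[[0,0,0],[0,-0.011,0],0.03],[[0,0,0],[0,-0.011,0],0.03]]'

```text
time: 11.45
tool_pos: [570.3, 164.8, 178.2]
tcp_rot: [180.0, 0.0, -1.9]
ft_force: [0.4, -0.2, 0.0]
finger_gap: 43.8
```

```bash
python3 - <<'E'
from m import *
s=measure("w10"); print(s["tool_pos"],s["ft_force"],s["finger_gap"])
E
```

```text
red n 1064 px [ 99.  250.7] mean [573.6 281.1 141.9] y range 265.5 294.0
  tip z 142.19 y 289.6
beam pts 7142
  slope 0.1602 z@pivot 146.7
dark blob (300, 256, 58, 87) ztop 198.9 top ctr [569.8 161.8 197.5] span [22.7 21.2  5.2]
dark blob (368, 251, 157, 149) ztop 223.4 top ctr [572.  126.6 222.2] span [29.3 38.6  5.6]
dark blob (117, 251, 156, 149) ztop 223.5 top ctr [574.2 201.7 222.2] span [27.6 38.9  5.5]
[570.32758845 164.80760837 178.24069237] [ 0.37359491 -0.193172    0.03219385] 43.766493750805175
```

View pics/w10.png

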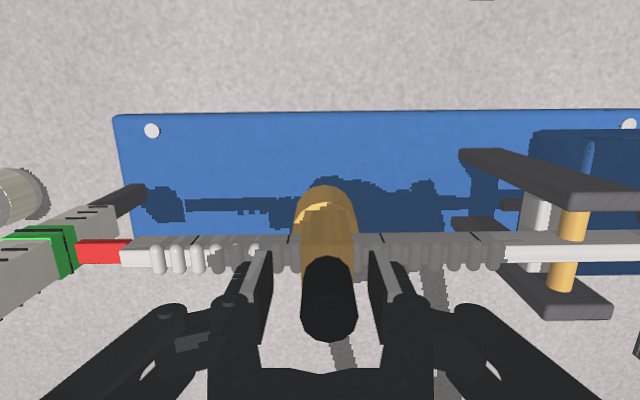

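The pointer now reads level (tip z ≈142) and the knob at y=161.8 implies p≈0.080. I rise clear and let it settle.

Emit:
jog_arm --plan '[[[0,0,0],[0,-0.002,-0.02],0.03],[[0,0,0],[0,-0.002,-0.06],0.03],[[0,0,0],[0,-0.002,-0.1],0.03],[[0,0,0],[0,-0.002,-0.11],0.03],[[0,0,0],[0,-0.002,-0.11],0.03],[[0,0,0],[0,-0.002,-0.11],0.03],[[0,0,0],[0,-0.002,-0.11],0.03],[[0,0,0],[0,-0.002,-0.11],0.03],[[0,0,0],[0,-0.002,-0.11],0.03],[[0,0,0],[0,-0.002,-0.11],0.03]]'

```text
time: 12.75
tool_pos: [570.4, 167.0, 288.2]
tcp_rot: [180.0, 0.0, -1.9]
ft_force: [-0.0, 0.0, 0.1]
finger_gap: 44.0
```

```bash
python3 - <<'E'
from m import *
for i in range(3):
    s=measure(f"w11_{i}"); 
print(s["time"],s["tool_pos"],s["ft_force"],s["finger_gap"])
p=cv2.imread("pics/w11_2.png");cv2.imwrite("pics/w11c.png",cv2.resize(p[140:260,50:350],None,fx=2.6,fy=2.6,interpolation=cv2.INTER_CUBIC))
p,D=snapshot("side");cv2.imwrite("pics/s11.png",cv2.resize(p[150:310,260:400],None,fx=3.7,fy=3.7,interpolation=cv2.INTER_CUBIC))
E
```

```text
red n 401 px [184.4 192.3] mean [573.3 280.9 140.2] y range 266.3 293.7
  tip z 140.21 y 289.6
beam pts 2291
  slope 0.0283 z@pivot 148.4
dark blob (312, 189, 32, 41) ztop 198.0 top ctr [570.  162.  196.7] span [21.4 21.1  5.1]
red n 403 px [184.6 192.4] mean [573.3 280.8 140.2] y range 266.4 293.8
  tip z 140.27 y 289.5
beam pts 2277
  slope 0.0268 z@pivot 148.5
dark blob (312, 189, 32, 41) ztop 198.0 top ctr [570.  162.  196.5] span [21.1 21.1  4.9]
red n 404 px [184.5 192.4] mean [573.3 280.9 140.2] y range 266.0 293.5
  tip z 140.14 y 289.6
beam pts 2286
  slope 0.0277 z@pivot 148.4
dark blob (312, 189, 32, 41) ztop 198.0 top ctr [569.6 162.  196.5] span [21.8 21.1  4.8]
12.85 [570.40500291 166.95959754 288.28800031] [-0.59668947 -0.51715001  1.85497108] 43.701787254119075
```

View pics/w11c.png

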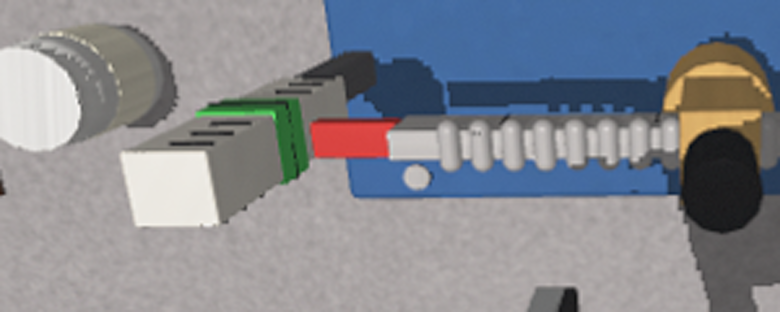

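View pics/s11.png

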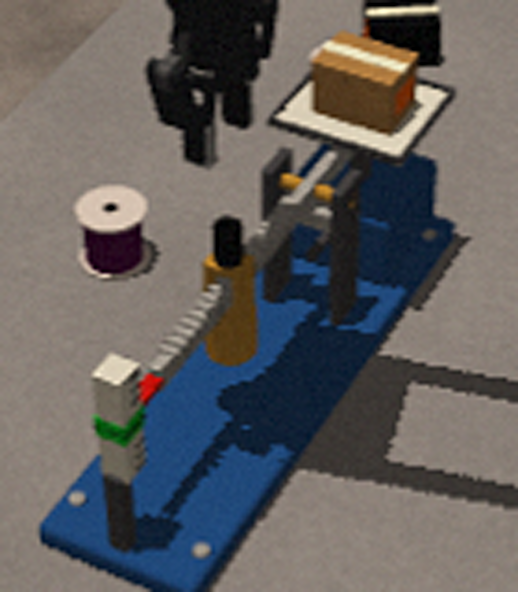

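```bash
python3 - <<'E'
from h import *
s=sense();ci=camera_info("wrist");p,D=snapshot("wrist")
vv,uu=np.mgrid[0:400,0:640]
P=dep(ci,np.c_[uu.ravel(),vv.ravel()],D.ravel()).reshape(400,640,3)
h=cv2.cvtColor(p,cv2.COLOR_BGR2HSV)
g=(h[...,0]>45)&(h[...,0]<80)&(h[...,1]>100)&(P[...,1]>280)&(P[...,1]<340)
q=P[g];print("green",g.sum(),np.percentile(q,[2,50,98],axis=0).round(1))
f=q[q[:,1]<q[:,1].min()+6];print("front face z",f[:,2].min().round(1),f[:,2].max().round(1),len(f))
# tooth profile: max z per 1mm y bin near beam axis
k=(abs(P[...,0]-572.5)<6)&(P[...,2]>145)&(P[...,2]<160)&(P[...,1]>30)&(P[...,1]<265)
y=P[k][:,1];z=P[k][:,2]
prof=[(a,round(float(np.percentile(z[(y>=a)&(y<a+1)],90)),1) if ((y>=a)&(y<a+1)).sum()>2 else None) for a in range(80,265)]
print([t for t in prof if t[1]])
b=(h[...,0]>8)&(h[...,0]<28)&(h[...,1]>80)&(P[...,2]>160)&(P[...,2]<175)&(abs(P[...,0]-570)<25)&(abs(P[...,1]-160)<25)
print("block top",b.sum(),P[b].min(0).round(1),P[b].max(0).round(1))
E
```

```text
green 389 [[561.7 299.8 131.3]
 [578.2 300.7 142.1]
 [585.6 322.6 148.3]]
front face z 129.9 149.5 299
[(80, 150.3), (81, 149.4), (82, 148.4), (83, 148.0), (84, 149.7), (85, 151.2), (86, 151.5), (87, 151.8), (88, 151.2), (89, 150.7), (90, 150.1), (91, 148.6), (92, 148.1), (93, 147.7), (94, 149.2), (95, 150.9), (96, 151.1), (97, 151.4), (98, 151.5), (99, 149.9), (100, 148.1), (101, 148.2), (102, 148.5), (103, 149.6), (104, 150.7), (105, 151.0), (106, 151.2), (107, 151.2), (108, 150.7), (109, 150.6), (110, 148.5), (111, 148.3), (112, 148.7), (113, 149.3), (114, 151.1), (115, 151.6), (116, 150.8), (117, 151.6), (118, 151.2), (119, 149.6), (120, 149.3), (121, 147.8), (122, 147.8), (123, 148.4), (124, 150.1), (125, 150.8), (126, 151.5), (127, 151.3), (128, 150.8), (129, 150.5), (130, 148.2), (131, 147.4), (132, 148.0), (133, 149.5), (134, 151.1), (135, 151.4), (136, 151.6), (137, 151.2), (138, 151.1), (139, 149.8), (140, 147.9), (141, 148.1), (142, 148.1), (143, 148.8), (144, 149.8), (145, 150.7), (146, 151.6), (147, 151.7), (148, 151.1), (174, 150.7), (175, 151.3), (176, 151.8), (177, 15
[... 577 characters left out ...]
), (219, 150.3), (220, 148.6), (221, 147.4), (222, 147.2), (223, 149.5), (224, 150.4), (225, 150.9), (226, 151.1), (227, 151.4), (228, 150.7), (229, 149.4), (230, 147.2), (231, 148.0), (232, 147.4), (233, 149.0), (234, 150.8), (235, 151.0), (236, 151.4), (237, 150.8), (238, 150.7), (239, 149.4), (240, 147.9), (241, 147.6), (242, 148.0), (243, 149.7), (244, 151.1), (245, 151.0), (246, 151.0), (247, 151.1), (248, 150.7), (249, 149.4), (250, 147.6), (251, 147.5), (252, 147.2), (253, 147.4), (254, 147.6), (255, 147.3), (256, 147.5), (257, 147.4), (258, 147.2), (259, 147.6), (260, 147.7), (261, 147.9), (262, 147.4), (263, 147.7), (264, 147.5)]
block top 397 [555.8 149.8 160.1] [585.  173.9 173.8]
```

The notch valleys repeat every 10 mm (141.8, 181.8, …), so one lies at 161.8. The block centre is at 161.85, which seats it in a notch. Tooth tops run level to about −0.003 rad, and the tip at z=140.2 is in the middle of the band (131–149).

```bash
python3 - <<'E'
from h import *
ci=camera_info("top");p,D=snapshot("top");q=cv2.imread("pics/top0.png")
h=lambda im:[cv2.minAreaRect(max(blobs(((cv2.cvtColor(im,cv2.COLOR_BGR2HSV)[...,1]<60)&(im.max(2)>110))[a:b,c:d]),key=cv2.contourArea))[0] for a,b,c,d in ((130,165,305,340),(155,190,400,435),(195,220,172,197))]
print(h(q),h(p)); print(sense()["time"]); print(hand_in())
E
```

```text
[(16.852941513061523, 15.088235855102539), (16.0, 16.5), (11.500000953674316, 11.500000953674316)] [(16.852941513061523, 15.088235855102539), (16.0, 16.5), (11.500000953674316, 11.500000953674316)]
13.05
the job is handed in; nothing more can be done
None
```

The carton is weighed and the job is handed in at 13 s of the 72 s allowed; `hand_in` gives no verdict, so these are my own camera readings.

- **Carton:** I set it flat on the pan, about 2 mm from the middle, and let go before touching the poise.
- **Poise:** I pushed it from about 0.14 m to 0.08 m with one finger, then withdrew. The block's centre sits 0.05 mm from a notch valley, so it is clicked in.
- **Beam:** It is at rest and about −0.003 rad off level, against the allowed ±0.033. The pointer tip reads 140.2 mm high, mid-band in the green band's roughly 131 to 149 mm. Nothing was touching the scale.
- **Reels and tin:** Their pixel positions in the top view are identical to the start.

**Disagreements and limits:**
- The end of the push took about 11 N along the beam, more than the stated 5 N, with about 3 N downward. That is roughly 0.8 mm of extra bearing sag, inside the limit.
- My automatic beam-slope fit read about +0.028 and proved unreliable; the tooth-top profile and the pointer height agree on level.
- The side view makes the pointer look above the band. I put this down to perspective, but did not check it by projecting the points.

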